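Set the length stop at a press feed and butt the workpiece against it

TASK

Push the sliding stop along its rail, towards the aluminium block lying in the lane, until its spring pin drops into the V of the notch plate, and do not run it through to the other side. Then push the block along the lane until its nose rests against the stop, with the stop still sitting in its notch. Only push: do not lift the block, do not touch the pin's knob, leave everything else alone, and finish clear of everything.

Things in the scene. Friction and masses are not known exactly. Their poses are not given: they have to be found in the camera images.
- fixture: Fixed grey base plate, 175 x 500 x 12 mm, flat on the table, yaw within 0.2 rad of the world axes. Origin on its underside; x across it (plate from -75 to +100 mm), y along lane and rail (-250 to +250 mm), z up. A steel rail runs along y at x = +35 mm, 20 mm wide, top 30 mm above the origin. Heights below are above this origin, x and y in this frame.
- stop (a joint): Travel of the sliding stop, m: 0 near the rail's +y end, growing as it is pushed to the fixture's -y (0.21 minus its y). About 2 N friction; cannot be lifted off. A green saddle on the rail (44 x 50 mm, top at height 48 mm) carries an upright steel plate across rail and lane: 14 mm thick along y, x -54 to +52 mm, height 22 to 67 mm.
- stop_push (a point): Point on the stop plate's +y face (the face to push), over the lane's centre line, 42 mm above the fixture's origin (the plate goes 20 mm below and 25 mm above it). The saddle stands out 18 mm past this face, but only from 43 mm towards the fixture's +x of this point.
- stop_face (a point): Point on the stop plate's -y face, 14 mm from stop_push along y, over the lane's centre line, at 28 mm above the fixture's origin: the block's nose comes to rest here.
- stop_pin (a point): Point on the stop, on the pin's axis (fixture x = +72 mm, height 35 mm), in the mid-plane of the stop plate (7 mm from either face). When the pin is seated this point has the same y, in the fixture frame, as the notch. Axes as the fixture.
- index_pin (a joint): Height of the stop's spring pin, m: 0 hanging free, up positive. An 8 mm roller at its foot rides over the notch plate: it rises to about 0.006 at the crest, then drops below 0.001 in the V. Getting in takes about 6 N on the stop; past the crest it snaps the last 4 mm or so forward by itself and the push falls away. Pushing it on through takes about 14 N, back out about 28 N.
- notch (a point): Seat in the V of the fixed steel notch plate behind the rail (22 mm wide, 84 mm long along y, top at height 37 mm), at x = +72 mm, y between 0 and 90 mm, height 28 mm. Axes as the fixture. The V is 9 mm deep with crests 4.7 mm to +y (steep side) and 6.2 mm to -y of this point; outside them 20 degree ramps fall away over 33 mm.
- block_mid (a point): Centre of the loose block lying in the lane: an aluminium manifold block 40 mm wide, 90 mm long (along the lane), 32 mm high, 0.2 to 0.45 kg, two brass ports (18 mm diameter, 10 mm high) on top. 16 mm above the lane floor. Axes x across, y along towards the stop, z up.
- block_nose (a point): Middle of the block's end that faces the stop (+y), 45 mm from the centre, 16 mm above the lane.
- block_tail (a point): Middle of the block's other end (-y), the end to push, 45 mm from the centre, 16 mm above the lane.
- spare_block: The spare manifold block, a loose bystander like the block in the lane (40 x 90 x 32 mm), on the table at the -y end; origin at its underside. Leave it alone.
- bushing: The brass bushing, a loose bystander, 24 mm diameter, 22 mm high, on the fixture's base plate behind the rail; origin at its underside. Leave it alone.
- dowel: The steel dowel, a loose bystander, 14 mm diameter, 35 mm high, standing on the base plate behind the rail; origin at its underside. Leave it alone.
- wrench: The wrench, a loose bystander, 180 mm long, on the table behind the fixture; origin at its underside. Leave it alone.
- driver: The screwdriver, a loose bystander, 200 mm long with a black handle, on the table in front of the fixture; origin at its underside. Leave it alone.
- tape: The tape ring, a loose bystander, 90 mm diameter, 24 mm high, on the table beyond the +y end; origin at its underside. Leave it alone.
- cup: The cup, a loose bystander, white, 85 mm high, 74 mm diameter, on the table behind the fixture; origin at its underside. Leave it alone.
- block: The same block as block_mid; origin at the centre of its underside.
- lane (a point): Middle of the lane floor (x = -30 mm, y = 0, height 12 mm). The lane runs along y between two steel guide strips 43 mm apart inside, 8 mm wide, tops at height 20 mm, y -230 to +230 mm, open at both ends.
- knob_top (a point): Top of the pin's black knob (20 mm diameter, 18 mm high, at height 71 to 89 mm with the pin down), above a green boss at x = +72 mm on the stop. Not to be touched.
Mind the look-alikes: they are no part of the job. What is shaped like the block but black or turquoise is not meant.

How it is judged:
By the outcome, as a careful person would: the job done as asked, in the order asked, and still so for the second after the job is handed in, with the robot touching nothing.
It also fails if it takes over 62 s, if anything falls off the work surface, if the arm or the gripper's body presses on something with over 40 N, if the wrist force passes 120 N, or if a joint passes its speed limit or range.

ROBOT

A 6-joint arm with a two-finger parallel gripper is mounted at the origin on the work surface. World frame = base frame: x ahead of the robot, y to its left, z up, the work surface at z = 0. Lengths are in m, angles in rad, forces in N, time in s.
With the tool pointing down it reaches from about 0.25 to 0.725 m from the base axis. Payload 4 kg.
Tool frame: the origin (TCP) lies on the front face of the gripper's body, between the roots of the fingers; the fingertips stand 73 mm ahead of it and the grasp point (between the pads) lies bot.tcp_to_grasp ahead of it (bot.tcp_to_grasp is the distance from the TCP to the grasp point, in m); z points along the fingers, y is the line along which they close (so a half turn about z gives the same grasp; the last joint's range is limited). The gripper opens to 85 mm and grips with 20 to 120 N. Pads are 22 mm wide; open, the fingers measure 114 mm over their backs; the gripper's body (76 mm by 85 mm) begins 54 mm behind the grasp point. The pads swing forward as they close: fully open they stand 13 mm farther back than shut.
Start: joints at [-1.181, 0.241, 0.005, 1.335, 0, 1.571], TCP at [0.19, -0.462, 0.304] pointing down, gripper open.
Joint ranges: [-2.72, 2.72], [-1.05, 1.87], [-1.09, 1.28], [-1.99, 2.15], [-1.42, 1.44], [-3.14, 3.14]. Speed limits (rad/s): [2.79, 2.79, 3.14, 3.14, 3.14, 3.14].

INTERFACE

Orientations are given as a unit quaternion [x, y, z, w].
In Python, from workcell import bot gives the robot as it stands.
- The arm moves only by the shell command python3 -m jog 'ROWS' [OPENING]. ROWS is JSON, one flat list of numbers, 6 for each row, row after row: the shift along the world's x, y, z scaled (see below), then the turn, a rotation vector about the world's x, y, z scaled (see below). In form: [tx, ty, tz, wx, wy, wz, tx, ty, tz, wx, wy, wz, ...]. A call has 1 to 10 rows; each row is the pose to reach, as a shift and turn from the pose commanded when the call began; what a row does not reach only later rows make up. The controller multiplies each number of a shift by 800 mm and each number of a turn by 2 rad. A row lasts 1/12 s, in which the tool goes at most 41.7 mm and 7.16 degrees, less where a joint would pass 70% of its speed; a pose out of reach is approached as far as the arm can. A call with a number of a shift or a turn outside -1 to 1 is refused whole. A call with a gripper value outside its range is refused whole. OPENING is the opening, from -1 (shut) to 1 (fully open), set as the call begins (- or left out, the last holds). The fingers move at their own pace and stop on an object; the grip force is fixed at half the most. Time passes only in rows, so rows that repeat a pose let the fingers close. It gives the time, the measured TCP pose, the force, the opening and the grip force at its end, in the units of the state.
- bot.get_obs(): the state, without advancing time (a new reading comes with each control period).
- bot.camera(name): name is "scene" or "side" or "wrist"; returns (picture, depth): 384x512x3 uint8, red, green, blue; 384x512 float32, m along the optical axis (not along the pixel's ray), 0 where there is no reading.
- bot.calibration(name): a dict with "intrinsics" (3x3 intrinsics, pixels), "pose" (4x4, takes a point from camera to world coordinates). Camera axes: x right, y up, looking along -z (the intrinsics and any distortion apply to the point x, -y, -z); pixel columns grow to the right and rows downward; lengths in m; the calibration is good to about 2 mm. The wrist camera is an equidistant fisheye: a pixel r from the principal point sees the ray r / f radians off the axis. A picture is of the moment at which its call begins: read the wrist's pose just before it. calibration takes no time and is no camera call; for the wrist camera it gives the pose at the moment of the call.
- bot.job_done(): hands the job in; it is judged then, once.
Trained networks look in the newest picture that a camera, given by its name, has taken for a name from the list of things; names that differ only in an ending like _2 or _b are one class to them, and where a whole thing is asked for, a point or a joint stands for the part that bears it (a point fixed in the world has none). Each returns a list of dicts, best first, with "confidence" (0 to 1); they miss things now and then, are a little off and sometimes report something else, mostly with a low value. They report only what shows in the picture. A call takes as long as a camera call. They do not tell look-alikes from the thing itself.
- bot.find_in(label, camera): "at" ([x, y, z] in m, in the coordinates of the camera as it stood for that picture, good to about 4 mm: the middle of the surface that is visible of it).
- bot.tip_of(label, camera): "at" ([x, y, z] in m, in the coordinates of the camera as it stood for that picture, good to about 4 mm: a listed point, or the origin of a listed thing).
The state is a dict: "clock": time; "joint_pos": joint angles; "joint_vel": joint speeds; "tau": joint torques, N m; "eef_pos": TCP position; "tool_rot": TCP orientation; "ft_force": force on the tool from outside, world axes, zero at the start; "ft_torque": the same for the moment, N m; "grip_width": finger opening in m; "grasp_force": force on a finger pad.
Only numpy, scipy, OpenCV 4.12 (cv2) and the standard library are available. Lean on these libraries where they do the work, as an engineer would, in place of code of your own. Each camera call takes 0.05 s, during which the arm holds its last target. There are 200 camera calls.

## Working session

There is one attempt and no reset: what is moved stays moved. The work goes in short steps, Python scripts to look and compute and a shell command to move; the robot and the scene stay as the last step left them, time stands still between calls to the robot, and variables do not carry over. Pictures are saved under pics/ and viewed, at most 10 in all, crops included, and the job is handed in when it is done.

```bash
mkdir -p pics
cat > h.py <<'E'
import numpy as np, cv2
from workcell import bot
def look(cam,name):
    T=np.array(bot.calibration(cam)["pose"]); im,d=bot.camera(cam)
    cv2.imwrite(f"pics/{name}.png",im[:,:,::-1]); return T,im,d
def W(T,p): return (T@np.r_[p,1])[:3]
def tips(T,cam,labels,f=None):
    for l in labels:
        for r in (f or bot.tip_of)(l,cam)[:3]:
            print(cam,l,np.round(W(T,r["at"]),4),round(r["confidence"],2))
E
python3 - <<'E'
from h import *
for c in("scene","side"):
    T,im,d=look(c,c+"0"); print(c,np.round(T,3).tolist(),bot.calibration(c)["intrinsics"])
    tips(T,c,["fixture","stop_push","stop_pin","notch","block_nose","block_tail","block_mid","lane","knob_top"])
a=cv2.imread("pics/scene0.png");b=cv2.imread("pics/side0.png")
print(bot.get_obs(),bot.tcp_to_grasp)
E
```

```text
scene [[-0.75, -0.329, 0.574, 1.171], [0.661, -0.405, 0.632, 0.684], [0.024, 0.853, 0.521, 0.66], [0.0, 0.0, 0.0, 1.0]] [[397.03473935   0.         262.36444031]
 [  0.         397.03473935 188.97721019]
 [  0.           0.           1.        ]]
scene fixture [0.5393 0.0438 0.0025] 0.71
scene stop_push [0.4751 0.209  0.041 ] 0.83
scene stop_pin [0.5809 0.2247 0.0308] 0.68
scene stop_pin [0.5098 0.0394 0.0082] 0.45
scene notch [0.5951 0.1385 0.0269] 0.68
scene notch [ 0.7248 -0.0299  0.0019] 0.49
scene notch [0.4765 0.1984 0.0282] 0.21
scene block_nose [ 0.5276 -0.0473  0.0291] 0.75
scene block_nose [ 0.4496 -0.2389  0.015 ] 0.63
scene block_nose [ 0.6178 -0.3699  0.0176] 0.6
scene block_tail [ 0.3799 -0.2005  0.0137] 0.85
scene block_tail [ 0.6146 -0.2794  0.0129] 0.78
scene block_tail [ 0.4987 -0.3187  0.0177] 0.76
scene block_mid [ 0.3511 -0.1672  0.0156] 0.96
scene block_mid [ 0.3957 -0.3977  0.0178] 0.81
scene block_mid [ 0.6184 -0.329   0.0156] 0.78
scene lane [0.5103 0.0369 0.0079] 0.97
scene knob_top [ 0.6194 -0.4591 -0.0037] 0.66
scene knob_top [0.5772 0.2206 0.0892] 0.52
sc
[... 1067 characters left out ...]
array([-1.18099935e+00,  2.40599178e-01,  5.02660746e-03,  1.33517813e+00,
        2.21409507e-05,  1.57078032e+00]), 'joint_vel': array([-9.07402873e-05,  7.53619560e-04,  7.69932806e-05,  8.55388337e-04,
        1.23182222e-03, -4.53470583e-04]), 'tau': array([ 4.16517696e-04, -3.72216761e+01,  2.52696311e+01,  1.16135361e-03,
        1.26041095e-04,  5.44142182e-06]), 'eef_pos': array([ 0.19001189, -0.46250784,  0.30391705]), 'tool_rot': array([9.81065784e-01, 1.93674799e-01, 1.52784687e-05, 2.02353261e-05]), 'ft_force': array([ 1.26237175, -0.12767328,  0.04784821]), 'ft_torque': array([-0.00650655,  0.01047183,  0.02000232]), 'grasp_force': 0.0, 'grip_width': 0.08549639737043424} 0.0539
```

View pics/scene0.png

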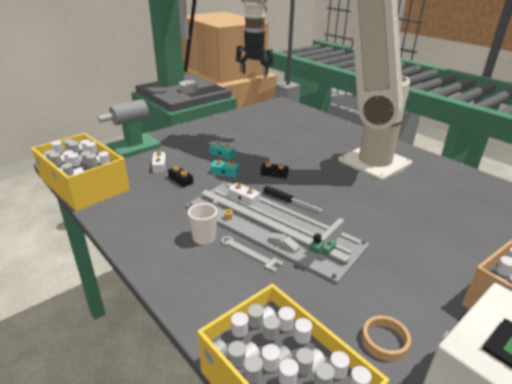

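View pics/side0.png

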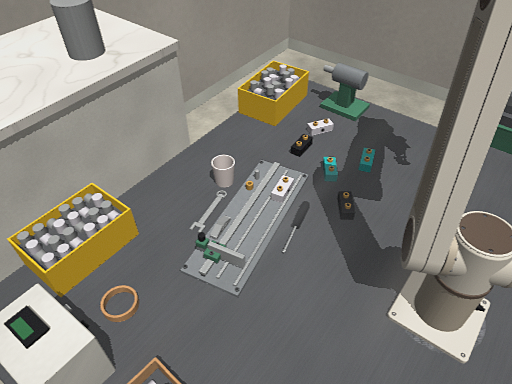

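The scene view shows the fixture, with the stop at about (325,242), the white block in the lane at (240,190), and black and turquoise look-alikes around (180–275,150–175). The side view agrees, with the stop at (215,250) and the block at (282,187). Next I'll refine the fixture's pose from depth.

Run:
```python
from h import *
for c in("scene","side"):
    T,im,d=look(c,c+"1"); K=np.array(bot.calibration(c)["intrinsics"])
    v,u=np.nonzero(d>0); z=d[v,u]
    P=np.c_[(u-K[0,2])/K[0,0]*z,-(v-K[1,2])/K[1,1]*z,-z,np.ones(len(z))]@T.T
    P=P[:,:3]; t=.2
    L=np.array([.511,.036])
    def fr(P,t): 
        e=P[:,:2]-L; return np.c_[e[:,0]*np.cos(t)+e[:,1]*np.sin(t)-.03,-e[:,0]*np.sin(t)+e[:,1]*np.cos(t)]
    q=fr(P,t); m=(abs(q[:,0]-.0125)<.13)&(abs(q[:,1])<.30)
    Q=P[m]; q=q[m]
    print(c,"table z",np.median(Q[Q[:,2]<.006][:,2]))
    s=(Q[:,2]>.0085)&(Q[:,2]<.016)&(abs(q[:,0]-.0125)<.1)&(abs(q[:,1])<.26)
    r=cv2.minAreaRect(Q[s][:,:2].astype(np.float32)*1000); print(r)
    # rail top line
    s=(abs(q[:,0]-.035)<.02)&(q[:,1]>-.22)&(q[:,1]<.12)&(Q[:,2]>.026)&(Q[:,2]<.034)
    R=Q[s]; vx,vy,x0,y0=cv2.fitLine(R[:,:2].astype(np.float32),cv2.DIST_HUBER,0,.001,.001).ravel()
    print("rail yaw",np.arctan2(-vx*np.sign(vy),abs(vy)),"pt",x0,y0,len(R))
    tips(T,c,["stop_pin","notch","stop_push","stop_face","block_nose","lane"])
```

```text
scene table z 0.00017130195173242768
((553.0122680664062, 45.891265869140625), (179.48440551757812, 501.93505859375), 11.200138092041016)
rail yaw 0.19763157 pt 0.5841885 0.013598046 625
scene stop_pin [0.5779 0.2256 0.0348] 0.94
scene stop_pin [ 0.671   0.0968 -0.0012] 0.35
scene notch [0.5953 0.1418 0.0273] 0.73
scene stop_push [0.477  0.2092 0.0397] 0.81
scene stop_face [0.4787 0.1987 0.0276] 0.93
scene block_nose [ 0.3833 -0.3472  0.0156] 0.84
scene block_nose [ 0.4502 -0.2404  0.0116] 0.69
scene block_nose [ 0.3228 -0.1291  0.0172] 0.63
scene lane [0.5094 0.0392 0.0058] 0.93
side table z -6.271543890201681e-05
((551.467041015625, 48.046875), (176.51791381835938, 502.61328125), 11.26541519165039)
rail yaw 0.19661005 pt 0.5807631 0.013604844 552
side stop_pin [0.5743 0.2292 0.0341] 0.66
side stop_pin [ 0.5367 -0.091   0.0082] 0.47
side notch [0.5972 0.1372 0.0245] 0.78
side stop_push [0.4767 0.2144 0.0465] 0.58
side stop_face [0.4768 0.1981 0.0278] 0.82
side block_nose [ 0.4503 -0.241   0.0161] 0.88
side block_nose [ 0.3848 -0.3485  0.0164] 0.85
side block_nose [ 0.5306 -0.0537  0.0278] 0.71
side lane [0.509  0.0361 0.0105] 0.86
side lane [0.4766 0.1974 0.0273] 0.16
```

```bash
python3 -m jog '[0.348,0.89,-0.13,0,0,0.689, 0.348,0.89,-0.13,0,0,0.689, 0.348,0.89,-0.13,0,0,0.689, 0.348,0.89,-0.13,0,0,0.689, 0.348,0.89,-0.13,0,0,0.689, 0.348,0.89,-0.13,0,0,0.689, 0.348,0.89,-0.13,0,0,0.689, 0.348,0.89,-0.13,0,0,0.689, 0.348,0.89,-0.13,0,0,0.689, 0.348,0.89,-0.13,0,0,0.689]' -1
```

```text
clock: 2.53
eef_pos: [0.3406, -0.0761, 0.2479]
tool_rot: [0.68, 0.733, 0.0, 0.001]
ft_force: [0.7, -0.5, 0.0]
grip_width: 0.0001
grasp_force: 0.0
```

```bash
python3 -m jog '[0.16,0.409,-0.06,0,0,0.061, 0.16,0.409,-0.06,0,0,0.061, 0.16,0.409,-0.06,0,0,0.061, 0.16,0.409,-0.06,0,0,0.061, 0.16,0.409,-0.06,0,0,0.061, 0.16,0.409,-0.06,0,0,0.061, 0.16,0.409,-0.06,0,0,0.061, 0.16,0.409,-0.06,0,0,0.061, 0.16,0.409,-0.06,0,0,0.061, 0.16,0.409,-0.06,0,0,0.061]'
python3 - <<'E'
from h import *
o=bot.get_obs();print(o["joint_pos"],o["eef_pos"],o["tool_rot"])
T,im,d=look("wrist","w0")
tips(T,"wrist",["stop_push","stop_pin","notch","stop_face"])
E
```

```text
clock: 3.37
eef_pos: [0.4696, 0.2535, 0.1987]
tool_rot: [0.635, 0.773, 0.001, -0.0]
ft_force: [0.0, 0.3, -0.3]
grip_width: 0.0001
grasp_force: 0.0
[ 4.94605670e-01  3.73477194e-01 -9.31785671e-02  1.10250110e+00
  1.01179904e-03  1.86952358e+00] [0.46960887 0.25353431 0.19874751] [ 6.34574744e-01  7.72860897e-01  9.50315775e-04 -1.57463628e-04]
wrist stop_pin [0.5784 0.2301 0.0348] 0.91
wrist notch [0.595  0.1374 0.0278] 0.61
wrist stop_face [0.5967 0.1398 0.0309] 0.64
```

View pics/w0.png

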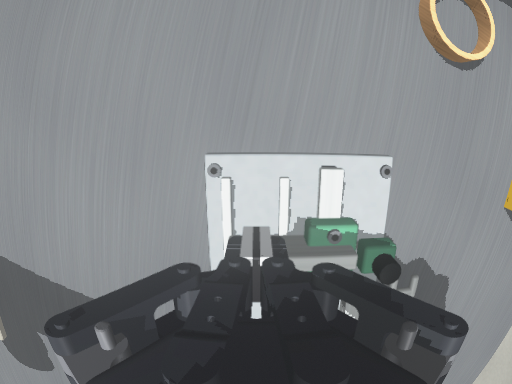

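The wrist view is taken with image up along the fixture's +y. The shut tips (257,235) are on the +y side of the stop, whose saddle is at (330,232). The path down is clear.

```bash
python3 -m jog '[0,0,-0.05,0,0,0, 0,0,-0.09,0,0,0, 0,0,-0.117,0,0,0, 0,0,-0.117,0,0,0, 0,0,-0.117,0,0,0]'
python3 -m jog '[0.002,-0.01,0,0,0,0, 0.004,-0.02,0,0,0,0, 0.006,-0.03,0,0,0,0, 0.007,-0.035,0,0,0,0, 0.008,-0.04,0,0,0,0, 0.009,-0.045,0,0,0,0, 0.01,-0.05,0,0,0,0, 0.01,-0.05,0,0,0,0]'
```

```text
clock: 4.03
eef_pos: [0.4676, 0.2478, 0.1058]
tool_rot: [0.637, 0.771, -0.001, -0.0]
ft_force: [0.2, 0.1, 1.1]
grip_width: 0.0003
grasp_force: 0.0
clock: 4.7
eef_pos: [0.4766, 0.2085, 0.1063]
tool_rot: [0.637, 0.771, -0.0, 0.0]
ft_force: [1.2, 0.3, 0.7]
grip_width: -0.0004
grasp_force: 0.0
```

```bash
python3 -m jog '[0.001,-0.006,0,0,0,0, 0.002,-0.012,0,0,0,0, 0.004,-0.018,0,0,0,0, 0.005,-0.024,0,0,0,0]'
python3 - <<'E'
from h import *
print(bot.get_obs()["ft_force"])
for c in("scene","side","wrist"):
    T,im,d=look(c,c+"2"); tips(T,c,["stop_pin"]);
E
```

```text
clock: 5.03
eef_pos: [0.4803, 0.1897, 0.106]
tool_rot: [0.636, 0.771, -0.0, -0.0]
ft_force: [0.3, 3.5, 1.3]
grip_width: -0.0002
grasp_force: 1.2
[0.27202161 3.49335396 1.2931163 ]
side stop_pin [0.5817 0.1933 0.0361] 0.89
wrist stop_pin [0.5837 0.1925 0.0334] 0.63
```

```bash
python3 -m jog '[0.001,-0.005,0,0,0,0, 0.002,-0.01,0,0,0,0, 0.003,-0.015,0,0,0,0, 0.004,-0.02,0,0,0,0, 0.005,-0.025,0,0,0,0, 0.006,-0.03,0,0,0,0, 0.007,-0.035,0,0,0,0]'
python3 -m jog '[0.0005,-0.0025,0,0,0,0, 0.001,-0.005,0,0,0,0, 0.0015,-0.0075,0,0,0,0]'
```

```text
clock: 5.92
eef_pos: [0.4858, 0.1615, 0.106]
tool_rot: [0.636, 0.771, -0.0, -0.0]
ft_force: [-0.7, 1.9, -1.6]
grip_width: 0.0002
grasp_force: 1.1
clock: 6.17
eef_pos: [0.4868, 0.1564, 0.1061]
tool_rot: [0.636, 0.771, 0.0, -0.001]
ft_force: [-2.1, 6.6, -0.2]
grip_width: -0.0001
grasp_force: 3.2
```

```bash
python3 -m jog '[0.0005,-0.0025,0,0,0,0, 0.001,-0.005,0,0,0,0, 0.0015,-0.0075,0,0,0,0]'
python3 - <<'E'
from h import *
for c in("scene","side","wrist"):
    T,im,d=look(c,c+"3"); tips(T,c,["stop_pin","notch","knob_top"]);
E
```

```text
clock: 6.42
eef_pos: [0.4878, 0.1513, 0.1061]
tool_rot: [0.636, 0.772, 0.001, -0.002]
ft_force: [-3.1, 7.3, -1.4]
grip_width: -0.0001
grasp_force: 3.7
scene stop_pin [0.5938 0.1529 0.0345] 0.88
scene notch [0.5978 0.1406 0.025 ] 0.76
scene knob_top [0.5927 0.1503 0.0943] 0.38
side stop_pin [0.5877 0.1551 0.0373] 0.73
side notch [0.5966 0.1377 0.0258] 0.56
side knob_top [0.5922 0.1486 0.0918] 0.42
wrist knob_top [0.5929 0.1529 0.0889] 0.57
```

```bash
python3 -m jog '[0.0004,-0.002,0,0,0,0, 0.0008,-0.004,0,0,0,0, 0.0012,-0.006,0,0,0,0]'
python3 -m jog '[0.0002,-0.001,0,0,0,0, 0.0004,-0.002,0,0,0,0]'
python3 -m jog '[0.0002,-0.001,0,0,0,0, 0.0004,-0.002,0,0,0,0]'
```

```text
clock: 7.27
eef_pos: [0.4888, 0.1466, 0.1062]
tool_rot: [0.636, 0.772, 0.001, -0.002]
ft_force: [-3.1, 6.9, -2.4]
grip_width: 0.0003
grasp_force: 3.8
clock: 7.43
eef_pos: [0.4891, 0.1449, 0.1061]
tool_rot: [0.636, 0.772, 0.001, -0.002]
ft_force: [-3.8, 6.5, -0.9]
grip_width: 0.0005
grasp_force: 3.6
clock: 7.6
eef_pos: [0.4894, 0.1434, 0.1061]
tool_rot: [0.636, 0.772, 0.001, -0.002]
ft_force: [-3.0, 7.1, -0.6]
grip_width: -0.0
grasp_force: 3.6
```

```bash
python3 -m jog '[0.0002,-0.001,0,0,0,0, 0.0003,-0.0015,0,0,0,0]'
```

```text
clock: 7.77
eef_pos: [0.4897, 0.142, 0.1061]
tool_rot: [0.636, 0.772, 0.001, -0.001]
ft_force: [-2.6, 6.1, -0.6]
grip_width: -0.0001
grasp_force: 3.2
```

```bash
python3 -m jog '[0.0002,-0.001,0,0,0,0, 0.0003,-0.0015,0,0,0,0]'
```

```text
clock: 7.93
eef_pos: [0.4904, 0.1396, 0.1062]
tool_rot: [0.636, 0.771, -0.0, 0.0]
ft_force: [-0.6, 0.1, -0.4]
grip_width: 0.0
grasp_force: 0.0
```

```bash
python3 -m jog '[0.0002,-0.001,0,0,0,0, 0.0002,-0.001,0,0,0,0]'
```

```text
clock: 8.1
eef_pos: [0.4913, 0.1383, 0.1065]
tool_rot: [0.637, 0.771, 0.0, 0.001]
ft_force: [-0.0, 0.2, -0.3]
grip_width: 0.0003
grasp_force: 0.0
```

The force dropped from 6 N to 0 as the pin snapped in. I'll back off, lift, verify, and go to the block's tail side.

```bash
python3 -m jog '[-0.003,0.015,0,0,0,0, -0.006,0.03,0,0,0,0, -0.006,0.03,0.05,0,0,0, -0.006,0.03,0.1,0,0,0, -0.006,0.03,0.12,0,0,0, -0.006,0.03,0.12,0,0,0]'
python3 -m jog '[0.086,-0.427,0,0,0,0, 0.086,-0.427,0,0,0,0, 0.086,-0.427,0,0,0,0, 0.086,-0.427,0,0,0,0, 0.086,-0.427,0,0,0,0, 0.086,-0.427,0,0,0,0, 0.086,-0.427,0,0,0,0, 0.086,-0.427,0,0,0,0, 0.086,-0.427,0,0,0,0, 0.086,-0.427,0,0,0,0]'
python3 - <<'E'
from h import *
L=np.array([.5106,.0386]);t=.197
for c in("scene","side","wrist"):
    T,im,d=look(c,c+"4")
    for l in ["stop_pin","stop_face","notch","knob_top","block_tail","block_nose","block_mid"]:
        for r in bot.tip_of(l,c)[:4]:
            p=W(T,r["at"]); e=p[:2]-L
            x,y=e[0]*np.cos(t)+e[1]*np.sin(t)-.03,-e[0]*np.sin(t)+e[1]*np.cos(t)
            if -.08<x<.1 and abs(y)<.25: print(c,l,np.round([x,y,p[2]],4),round(r["confidence"],2))
a=cv2.imread("pics/scene4.png")[140:300,170:390];b=cv2.imread("pics/wrist4.png");s=cv2.imread("pics/side4.png")[150:300,170:330]
cv2.imwrite("pics/c4.png",np.hstack([cv2.resize(a,(400,400)),cv2.resize(s,(400,400))]))
E
```

```text
clock: 8.6
eef_pos: [0.4884, 0.165, 0.2073]
tool_rot: [0.636, 0.772, 0.004, 0.003]
ft_force: [0.6, 1.3, 0.4]
grip_width: -0.0001
grasp_force: 0.0
clock: 9.43
eef_pos: [0.555, -0.1818, 0.2008]
tool_rot: [0.638, 0.77, -0.0, 0.0]
ft_force: [0.0, -0.1, 0.7]
grip_width: 0.0001
grasp_force: 0.0
scene stop_pin [0.0714 0.0783 0.033 ] 0.56
scene stop_pin [-0.0315 -0.1776  0.0288] 0.56
scene stop_face [-0.0321  0.0715  0.0264] 0.96
scene notch [0.0747 0.0831 0.0268] 0.78
scene notch [-0.0292 -0.0885  0.028 ] 0.75
scene notch [-0.0276 -0.1328  0.0138] 0.55
scene knob_top [0.0712 0.0753 0.0882] 0.42
scene block_tail [-0.0331 -0.1791  0.0271] 0.9
scene block_mid [-0.0298 -0.1355  0.0277] 0.71
side stop_pin [0.0699 0.0842 0.037 ] 0.71
side stop_face [-0.0328  0.0751  0.0259] 0.62
side notch [0.0747 0.0805 0.0218] 0.62
side knob_top [0.0716 0.0775 0.092 ] 0.5
side knob_top [-0.0308 -0.0026  0.0098] 0.18
side block_tail [-0.0343 -0.1814  0.0259] 0.57
side block_nose [-0.03   -0.0935  0.0287] 0.67
side block_mid [-0.0273 -0.1347  0.0253] 0.96
wrist notch [-0.0223 -0.0895  0.0295] 0.59
wrist block_tail [-0.0299 -0.1761  0.0283] 0.78
wrist block_nose [-0.0257 -0.0919  0.03  ] 0.69
```

View pics/c4.png

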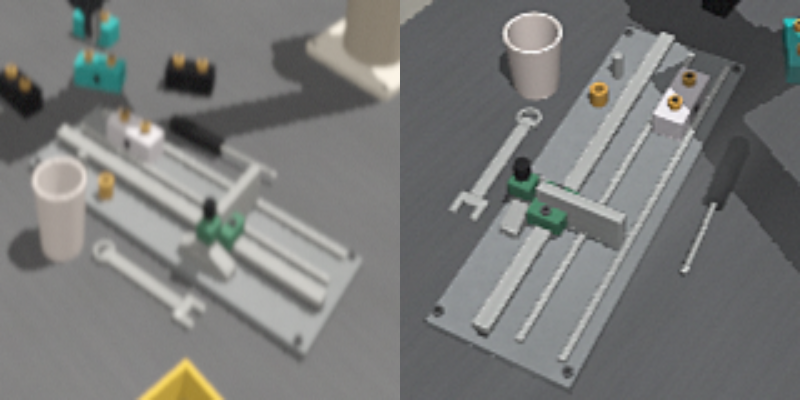

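View pics/wrist4.png

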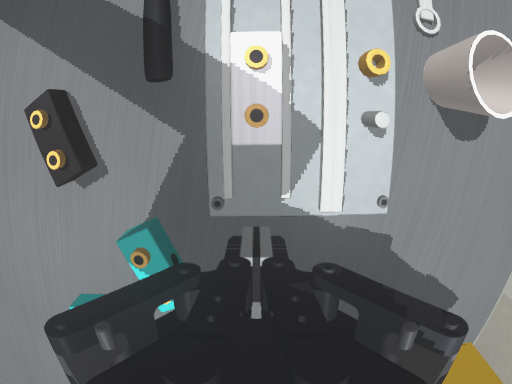

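The stop is seated: pin y is about 0.081, the notch about 0.082, and the knob is back at about 0.089. The wrist view has the white block at (257,87) straight ahead of the tips at (257,235), with the turquoise look-alike off to the side at (147,250).

```bash
python3 -m jog '[0,0,-0.05,0,0,0, 0,0,-0.09,0,0,0, 0,0,-0.126,0,0,0, 0,0,-0.126,0,0,0, 0,0,-0.126,0,0,0]'
python3 -m jog '[-0.0025,0.0123,0,0,0,0, -0.005,0.0246,0,0,0,0, -0.0065,0.0319,0,0,0,0, -0.008,0.0392,0,0,0,0, -0.009,0.044,0,0,0,0, -0.01,0.049,0,0,0,0, -0.011,0.054,0,0,0,0, -0.012,0.059,0,0,0,0]'
```

```text
clock: 11.05
eef_pos: [0.5533, -0.1784, 0.1]
tool_rot: [0.636, 0.771, -0.001, -0.002]
ft_force: [-0.2, 0.4, 0.9]
grip_width: -0.0001
grasp_force: 0.0
clock: 11.72
eef_pos: [0.5455, -0.1317, 0.102]
tool_rot: [0.637, 0.771, 0.0, 0.001]
ft_force: [0.7, -4.1, 2.5]
grip_width: -0.0001
grasp_force: 1.7
```

```bash
python3 -m jog '[-0.002,0.01,0,0,0,0, -0.004,0.02,0,0,0,0, -0.006,0.03,0,0,0,0, -0.008,0.04,0,0,0,0, -0.01,0.05,0,0,0,0, -0.012,0.06,0,0,0,0, -0.014,0.07,0,0,0,0, -0.016,0.08,0,0,0,0, -0.018,0.09,0,0,0,0, -0.02,0.1,0,0,0,0]'
python3 -m jog '[-0.002,0.01,0,0,0,0, -0.004,0.02,0,0,0,0, -0.006,0.03,0,0,0,0, -0.007,0.035,0,0,0,0, -0.008,0.04,0,0,0,0, -0.009,0.045,0,0,0,0]'
python3 - <<'E'
from h import *
L=np.array([.5106,.0386]);t=.197
for c in("scene","side","wrist"):
    T,im,d=look(c,c+"5")
    for l in ["stop_face","block_nose","block_mid","block_tail"]:
        for r in bot.tip_of(l,c)[:4]:
            p=W(T,r["at"]); e=p[:2]-L
            x,y=e[0]*np.cos(t)+e[1]*np.sin(t)-.03,-e[0]*np.sin(t)+e[1]*np.cos(t)
            if -.08<x<.1 and abs(y)<.25: print(c,l,np.round([x,y,p[2]],4),round(r["confidence"],2))
e=bot.get_obs()["eef_pos"][:2]-L; print("tool",e[0]*np.cos(t)+e[1]*np.sin(t)-.03,-e[0]*np.sin(t)+e[1]*np.cos(t))
E
```

```text
clock: 12.55
eef_pos: [0.5286, -0.0506, 0.1012]
tool_rot: [0.636, 0.771, -0.0, -0.0]
ft_force: [0.1, -2.7, 1.1]
grip_width: 0.0002
grasp_force: 1.4
clock: 13.05
eef_pos: [0.5215, -0.0151, 0.1012]
tool_rot: [0.636, 0.771, -0.0, -0.0]
ft_force: [0.2, -2.4, 0.2]
grip_width: 0.0002
grasp_force: 1.2
scene stop_face [-0.0321  0.0739  0.0269] 0.79
scene block_nose [-0.0274  0.0477  0.0284] 0.71
scene block_mid [-0.0302 -0.0002  0.0283] 0.68
scene block_tail [-0.0341 -0.0438  0.0258] 0.89
side stop_face [-0.0317  0.0757  0.0243] 0.73
side block_nose [-0.0308  0.0444  0.0263] 0.94
side block_mid [-0.0265  0.0026  0.0263] 0.62
side block_tail [-0.0328 -0.0446  0.0238] 0.84
wrist block_nose [-0.0222  0.0451  0.0292] 0.82
wrist block_nose [-0.0314  0.0032  0.0243] 0.56
wrist block_mid [-0.0303  0.0058  0.0187] 0.62
wrist block_tail [-0.0347 -0.0419  0.0285] 0.69
wrist block_tail [-0.0008  0.0017  0.0061] 0.45
tool -0.029662292414372383 -0.05533702926000364
```

```bash
python3 -m jog '[-0.001,0.005,0,0,0,0, -0.002,0.01,0,0,0,0, -0.003,0.015,0,0,0,0, -0.004,0.019,0,0,0,0, -0.005,0.023,0,0,0,0, -0.005,0.026,0,0,0,0]'
python3 -m jog '[-0.0004,0.002,0,0,0,0, -0.0008,0.004,0,0,0,0]'
```

```text
clock: 14.3
eef_pos: [0.5176, 0.0057, 0.1014]
tool_rot: [0.636, 0.771, -0.0, 0.0]
ft_force: [0.3, -1.6, -0.6]
grip_width: 0.0
grasp_force: 1.0
clock: 14.47
eef_pos: [0.5171, 0.0086, 0.1014]
tool_rot: [0.636, 0.771, -0.0, 0.0]
ft_force: [0.6, -1.8, 1.4]
grip_width: -0.0
grasp_force: 1.0
```

```bash
python3 -m jog '[-0.0002,0.001,0,0,0,0, -0.0004,0.002,0,0,0,0]'
```

```text
clock: 14.63
eef_pos: [0.5168, 0.01, 0.1014]
tool_rot: [0.636, 0.771, -0.0, 0.0]
ft_force: [-0.8, -2.3, 0.8]
grip_width: 0.0001
grasp_force: 1.0
```

```bash
python3 -m jog '[-0.0002,0.001,0,0,0,0, -0.0003,0.0015,0,0,0,0]'
```

```text
clock: 14.8
eef_pos: [0.5166, 0.0112, 0.1014]
tool_rot: [0.637, 0.771, -0.0, 0.0]
ft_force: [0.7, -1.5, -0.2]
grip_width: 0.0004
grasp_force: 1.0
```

```bash
python3 -m jog '[-0.0002,0.001,0,0,0,0, -0.0003,0.0015,0,0,0,0]'
```

```text
clock: 14.97
eef_pos: [0.5164, 0.0122, 0.1014]
tool_rot: [0.637, 0.771, -0.0, 0.0]
ft_force: [1.1, -3.4, 0.0]
grip_width: -0.0001
grasp_force: 1.7
```

```bash
python3 -m jog '[-0.0002,0.001,0,0,0,0, -0.0003,0.0015,0,0,0,0]'
```

```text
clock: 15.13
eef_pos: [0.5166, 0.0127, 0.1014]
tool_rot: [0.637, 0.771, -0.001, 0.001]
ft_force: [1.5, -6.4, -0.5]
grip_width: -0.0001
grasp_force: 3.4
```

Run:
```python
from h import *
L=np.array([.5106,.0386]);t=.197
for c in("scene","side"):
    T,im,d=look(c,c+"6")
    for l in ["stop_face","block_nose","block_mid","stop_pin"]:
        for r in bot.tip_of(l,c)[:4]:
            p=W(T,r["at"]); e=p[:2]-L
            x,y=e[0]*np.cos(t)+e[1]*np.sin(t)-.03,-e[0]*np.sin(t)+e[1]*np.cos(t)
            if -.08<x<.1 and abs(y)<.25: print(c,l,np.round([x,y,p[2]],4),round(r["confidence"],2))
```

```text
scene stop_face [-0.0315  0.0711  0.0304] 0.86
scene block_nose [-0.0256  0.0766  0.0302] 0.77
scene block_mid [-0.0287  0.0269  0.0257] 0.71
scene stop_pin [0.073  0.0754 0.0348] 0.65
side stop_face [-0.0315  0.0734  0.0264] 0.83
side block_nose [-0.0304  0.0704  0.0266] 0.75
side block_mid [-0.0287  0.0312  0.0259] 0.71
side stop_pin [0.0705 0.0859 0.0368] 0.84
side stop_pin [-0.0302  0.0856  0.0466] 0.27
```

Contact: the force rose to 6.4 N and the motion stalled. I'll back away straight and lift clear.

```bash
python3 -m jog '[0.001,-0.005,0,0,0,0, 0.004,-0.02,0,0,0,0, 0.007,-0.035,0,0,0,0, 0.01,-0.05,0,0,0,0, 0.01,-0.05,0,0,0,0, 0.01,-0.05,0.05,0,0,0, 0.01,-0.05,0.1,0,0,0, 0.01,-0.05,0.15,0,0,0, 0.01,-0.05,0.2,0,0,0, 0.01,-0.05,0.2,0,0,0]'
python3 -m jog '[0,-0.05,0,0,0,0, 0,-0.1,0,0,0,0, 0,-0.15,0,0,0,0, 0,-0.2,0,0,0,0, 0,-0.2,0,0,0,0, 0,-0.2,0,0,0,0]'
python3 - <<'E'
from h import *
L=np.array([.5106,.0386]);t=.197
for c in("scene","side","wrist"):
    T,im,d=look(c,c+"7")
    for l in ["stop_face","block_nose","block_mid","stop_pin","notch","knob_top"]:
        for r in bot.tip_of(l,c)[:4]:
            p=W(T,r["at"]); e=p[:2]-L
            x,y=e[0]*np.cos(t)+e[1]*np.sin(t)-.03,-e[0]*np.sin(t)+e[1]*np.cos(t)
            if -.08<x<.1 and abs(y)<.25: print(c,l,np.round([x,y,p[2]],4),round(r["confidence"],2))
a=cv2.imread("pics/scene7.png")[170:290,190:370];s=cv2.imread("pics/side7.png")[150:300,170:330]
cv2.imwrite("pics/c7.png",np.hstack([cv2.resize(a,(400,400)),cv2.resize(s,(400,400))]))
E
```

```text
clock: 16.47
eef_pos: [0.5278, -0.0268, 0.2702]
tool_rot: [0.637, 0.771, 0.005, 0.006]
ft_force: [0.8, -0.3, 0.6]
grip_width: 0.0001
grasp_force: 0.0
clock: 16.97
eef_pos: [0.5236, -0.1887, 0.2608]
tool_rot: [0.638, 0.77, 0.0, -0.0]
ft_force: [0.4, 0.2, -0.2]
grip_width: 0.0004
grasp_force: 0.0
scene stop_face [-0.0317  0.074   0.0279] 0.65
scene block_nose [-0.0278  0.0728  0.0243] 0.72
scene block_mid [-0.0303  0.0268  0.0246] 0.91
scene stop_pin [0.0725 0.0771 0.0344] 0.6
scene notch [0.0746 0.0808 0.0273] 0.59
scene knob_top [0.0721 0.0787 0.0907] 0.51
side block_nose [-0.0311  0.0683  0.0302] 0.7
side block_mid [0.0741 0.0826 0.0257] 0.69
side block_mid [-0.0271  0.0294  0.0268] 0.62
side stop_pin [0.069  0.0844 0.0381] 0.84
side notch [0.0739 0.0832 0.0265] 0.53
side knob_top [0.0731 0.0757 0.0894] 0.37
wrist stop_pin [ 0.0757 -0.1056  0.0102] 0.49
```

View pics/c7.png

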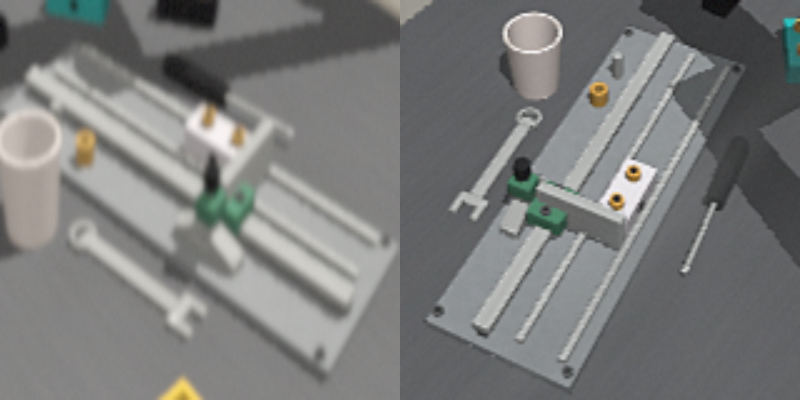

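View pics/wrist7.png

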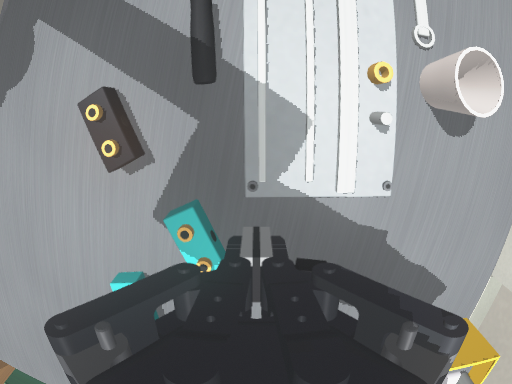

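The crops show the block's nose flush against the stop plate (scene crop (235,150), side crop (612,210)). The stop sits where it was when it seated, the bystanders look unmoved, and the arm is high and clear.

```bash
python3 -c "
from workcell import bot
print(bot.job_done())"
```

```text
the job is handed in; nothing more can be done
None
```

I pushed the stop into its notch and the block's nose up against it, with the arm finishing clear of everything, and handed the job in at about 17 s; no verdict came back, but forces and final pictures agree.

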